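Cock the spring setter and fire it to set a stud in a bamboo coaster

TASK

Set the steel stud flush into the bamboo coaster clamped in the spring setter: pull the black knob up until the sear catches, feeling for the back stop and not hauling hard against it, and let go so that the sear alone holds the striker cocked. Then press the trip lever's pad down gently, only as far as it takes to fire, and take the hand away. Leave the jam pot, spoon, cup and spare coaster where they are.

Things in the scene. Friction and masses are not known exactly. Their poses are not given: they have to be found in the camera images.
- punch: spring setter, heavy fixed C-frame: base plate 160 x 110 x 12 mm, aluminium post behind, aluminium head 44 mm wide, its flat top 171 mm above the desk. Origin: on the desk, on the striker's vertical axis; x points from the trip lever's side to the post, z up. The head reaches 34 mm from the axis to -x. A round bamboo coaster (90 mm, 8 thick) is clamped on the base under the striker.
- knob_centre (a point): where to grip the striker's black round knob: 22 mm diameter, 50 mm tall, upright on top of the head. On its axis, 34 mm above the head's top and 17 mm below the knob's top when the striker is down. Rises with the striker.
- striker (a joint): striker height, m: 0 at rest, grows as the knob is pulled up against a 350 N/m spring (zero force at 0), with 1 to 3 N drag on passing the sear. The sear catches between 0.026 and 0.044, set anew each time and unknown beforehand; the back stop comes 2.5 mm above the catch. Let go, it settles on the sear (0.026 to 0.044). Fired, it overshoots 0 downward, hits the stud and rests at 0.
- backstop (a joint): how far the rubber back stop inside the head is pushed up, m: 0 when free. It gives 3.5 N per mm, ten times stiffer than the striker's spring, so the pull rises sharply on meeting it. Must stay below 0.0035 (12 N on top of the spring's pull).
- punch_trip (a point): mid-adjustment place of the trip lever's pad: 95 mm from the striker's axis to punch -x, 133 mm above the desk; a point of the frame, not of the lever. The pad is a flat dark steel plate, 28 mm along x, 26 wide; its top lies anywhere from 9 mm below to 9 mm above this point (adjusted with the sear): find it by touch. Press it straight down with closed fingers.
- trip (a joint): trip lever angle, rad: 0 at rest, grows as the pad is pressed. The pad is 77 mm in front of the pivot: 0.1 rad lowers it 8 mm and moves it 4 mm away from the head. Sprung: about 1 N at the pad to start, up to about 8 N with the striker on the sear. Lets the striker go at about 0.09 to 0.15. Must stay below 0.27 (about 21 mm of pad travel).
- stud (a joint): how far the stud has been driven, m: 0 when its head stands 4 mm proud of the coaster, 0.004 when the head is flush down on it. Takes 7 N or more to move.
- stud_head (a point): centre of the top of the stud's steel head (12 mm in diameter, 3 mm thick), on the striker's axis, 27 mm above the desk before it is set.
- jam_pot: black ceramic jam pot with fitted lid, 86 mm in diameter, 95 mm tall; loose bystander. Origin: centre of its underside.
- spoon: stainless demitasse spoon, 115 mm long, lying flat; loose bystander.
- spare_coaster: spare round bamboo coaster, 90 mm, 8 mm thick, lying on the desk; loose bystander. Origin: centre of its underside.
- cup: white espresso cup, 64 mm in diameter, 58 mm tall; loose bystander. Origin: centre of its underside.
Not all that is in view belongs to the job. Leave any red look-alike of the punch alone.

How it is judged (in metres and radians):
On the way, in this order (a step that is already met when the one before it is completed fails the run):
1. the striker is cocked: caught on the sear and not touched by the robot (value of joint striker above 0.02 m and contact force between each of the arm, the fingers and striker below 0.1 N and value of joint stud below 0.001 m), for 0.3 s.
2. the striker has fired and the stud is driven (value of joint stud above 0.003 m and value of joint striker below 0.01 m), for 0.1 s.
At the end, for the whole second after the job is handed in: the stud is driven at least 3 of its 4 mm, the striker is down at rest (below 4 mm), the trip lever has sprung back (under 0.04 rad) and nothing is being touched (value of joint stud above 0.003 m and value of joint striker between -0.008 and 0.004 m and value of joint trip below 0.04 rad and velocity of joint striker between -0.02 and 0.02 m/s).
It fails at once if the striker is hauled against the back stop hard enough to push it up more than 3.5 mm (12 N) (value of joint backstop above 0.0035 m).
It fails at once if the trip lever is forced down past 0.27 rad (value of joint trip above 0.27 rad).
It fails at once if a bystander (jam pot, spoon, spare coaster or cup) is moved more than 15 mm (distance of any of jam_pot, spoon, spare_coaster, cup from where it was at the start of the episode above 0.015 m).
It also fails if it takes over 64 s, if anything falls off the work surface, if the arm or the gripper's body presses on something with over 40 N, if the wrist force passes 120 N, or if a joint passes its speed limit or range.

ROBOT

A 6-joint arm with a two-finger parallel gripper is mounted at the origin on the work surface. World frame = base frame: x ahead of the robot, y to its left, z up, the work surface at z = 0. Lengths are in mm, angles in degrees, forces in N, time in s.
With the tool pointing down it reaches from about 300 to 850 mm from the base axis. Payload 4.2 kg.
Tool frame: the origin (TCP) lies between the finger pads; the fingertips stand 19 mm ahead of it and the grasp point (between the pads) is the TCP; z points along the fingers, x is the direction in which the jaws open and shut, and the axes are right-handed (so a half turn about z gives the same grasp; the last joint's range is limited). The gripper opens to 91 mm and grips with 3 to 60 N. Pads are 32 mm wide; open, the fingers measure 118 mm over their backs; the gripper's body (76 mm by 178 mm) begins 60 mm behind the grasp point.
Start: joints at [75.115, 18.312, 89.639, -0, 72.044, -1.146], TCP at [136.568, 558.561, 232.976] pointing down, gripper open.
Joint ranges: [-177.97, 177.97], [-48.28, 115.42], [12.27, 149.76], [-77.06, 257.06], [2.81, 150.46], [-146.56, 146.56]. Speed limits (degrees/s): [147.25, 147.25, 180, 180, 180, 180].

INTERFACE

Orientations are given as [roll, pitch, yaw] about the fixed x, y, z axes, in that order (R = Rz(yaw) Ry(pitch) Rx(roll)).
In Python, from workcell import sensors, grab_frame, env gives the robot as it stands.
- The arm moves only by the tool servo_tool, never from a script. Its argument "motion" is one flat list of numbers, 7 for each row, row after row: the shift along the world's x, y, z in mm, then the turn, a rotation vector about the world's x, y, z in rad, then the opening in per cent of the stroke, from 0 (shut) to 100 (fully open). In form: [x, y, z, rx, ry, rz, grip, x, y, z, rx, ry, rz, grip, ...]. A call has 1 to 10 rows; each row shifts and turns the commanded pose from where the row before left it; what a row does not reach is not made up. A row lasts 1/12 s, in which the tool goes at most 41.7 mm and 7.16 degrees, less where a joint would pass 70% of its speed; a pose out of reach is approached as far as the arm can. A call with a gripper value outside its range is refused whole. The fingers move at their own pace and stop on an object; "newtons" is the grip in N (left out, the last holds). Time passes only in rows, so rows that do not move let the fingers close. It gives the time, the measured TCP pose, the force and the opening at its end, in the units of the state.
- sensors.state(): the state, without advancing time (a new reading comes with each control period).
- grab_frame(name): name is "scene" or "top" or "wrist"; returns a dict with "image" (480x640x3 uint8, red, green, blue), "depth" (480x640 float32, mm along the optical axis (not along the pixel's ray), 0 where there is no reading), "fx", "fy", "cx", "cy" (pixels), "extrinsics" (4x4, takes a point from camera to world coordinates); the wrist camera has in their place "T_tool_cam" (4x4, takes a point from camera to tool coordinates, whose origin is the TCP and whose axes are the tool frame's). Camera axes: x right, y up, looking along -z (the intrinsics and any distortion apply to the point x, -y, -z); pixel columns grow to the right and rows downward; lengths in mm; the calibration is good to about 2 mm. A picture is of the moment at which its call begins: read the wrist's pose just before it.
- env.job_done(): hands the job in, once; it reports no verdict.
The state is a dict: "time_s": time; "qpos": joint angles; "qvel": joint speeds; "effort": joint torques, N m; "ee_pos": TCP position; "ee_rot": TCP orientation; "force": force on the tool from outside, world axes, zero at the start; "torque": the same for the moment, N m; "gripper_width": finger opening in mm.
Only numpy, scipy, OpenCV 4.12 (cv2) and the standard library are available. Lean on these libraries where they do the work, as an engineer would, in place of code of your own. Each camera call takes 0.05 s, during which the arm holds its last target.

## Working session

There is one attempt and no reset: what is moved stays moved. The work goes in short steps, Python scripts to look and compute and a tool call to move; the robot and the scene stay as the last step left them, time stands still between calls to the robot, and variables do not carry over. Pictures are saved under pics/ and viewed, and the job is handed in when it is done.

Besides the shell and the picture viewer there is one more tool, called after "Request:" as name(argument=value, ...) on one line, values as JSON. servo_tool: Moves the arm, as the interface text tells. Its arguments: {"type":"object","properties":{"motion":{"type":"array"},"newtons":{"type":"number"}},"required":["motion"]}

```bash
mkdir -p pics; ls
python3 - <<'E'
from workcell import sensors, grab_frame
import cv2,numpy as np
s=sensors.state();print(s)
for n in("scene","top","wrist"):
    f=grab_frame(n);cv2.imwrite(f"pics/{n}0.png",f["image"][:,:,::-1]);np.savez(f"pics/{n}0.npz",**f)
    print(n,f["fx"],f["fy"],f["cx"],f["cy"],f.get("extrinsics",f.get("T_tool_cam")).round(3).tolist(),[k for k in f])
E
```

```text
pics
{'time_s': 0.0, 'qpos': array([ 7.51147851e+01,  1.83498942e+01,  8.97045548e+01, -2.04406535e-04,
        7.20432037e+01, -1.14692259e+00]), 'qvel': array([ 0.02615021,  0.00876496, -0.04486638, -0.05280323, -0.01153136,
        0.02599612]), 'effort': array([ 1.45893551e-03, -4.12467706e+01, -2.31982791e+01,  7.28265988e-02,
        4.56990651e-02, -1.51758968e-04]), 'ee_pos': array([136.44802099, 558.1056277 , 232.15030097]), 'ee_rot': array([-1.79998240e+02,  9.76370573e-02,  7.62617724e+01]), 'force': array([ 0.10830776,  0.22687057, -0.22622053]), 'torque': array([ 0.01002518,  0.0133334 , -0.01462133]), 'gripper_width': 91.11545594899205}
scene 462.28657770348923 462.28657770348923 326.5002380152694 244.2283631563326 [[-0.786, -0.446, 0.429, 1029.901], [0.619, -0.568, 0.543, 664.551], [0.002, 0.692, 0.722, 1025.559], [0.0, 0.0, 0.0, 1.0]] ['image', 'depth', 'fx', 'fy', 'cx', 'cy', 'extrinsics']
top 606.4227653135325 606.4227653135325 311.96713133175444 241.34799032178464 [[-0.01, 0.997, -0.08, 380.157], [-1.0, -0.011, -0.013, -10.0], [-0.014, 0.08, 0.997, 1408.476], [0.0, 0.0, 0.0, 1.0]] ['image', 'depth', 'fx', 'fy', 'cx', 'cy', 'extrinsics']
wrist 432.82321949026124 432.82321949026124 316.10649930413325 238.86459150034528 [[1.0, 0.0, 0.001, 0.174], [0.001, -0.972, -0.233, -65.649], [0.001, 0.233, -0.972, -152.378], [0.0, 0.0, 0.0, 1.0]] ['image', 'depth', 'fx', 'fy', 'cx', 'cy', 'T_tool_cam']
```

View pics/scene0.png

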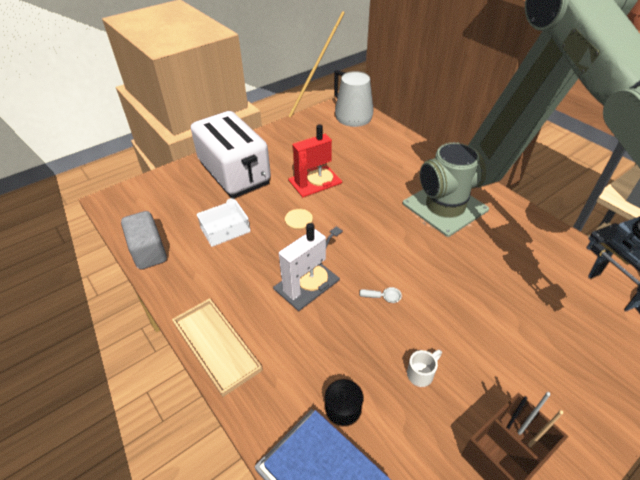

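View pics/top0.png

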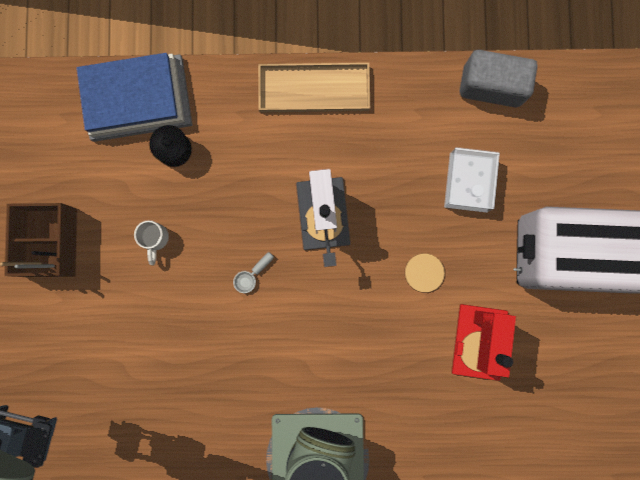

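The top view shows the knob at about (324,211), the head from (321,172) to (325,228) and the pad at about (329,259). The red look-alike is at (485,345). Next I measure the knob and pad from depth in both views.

```bash
cat > h.py <<'E'
import numpy as np,cv2
def cloud(f,T=None):
    d=f["depth"];v,u=np.mgrid[:480,:640]
    T=f["extrinsics"] if T is None else T
    P=np.stack([(u-f["cx"])/f["fx"]*d,-(v-f["cy"])/f["fy"]*d,-d],-1)
    return P@T[:3,:3].T+T[:3,3]
E
python3 - <<'E'
from h import *
import cv2
for n in("top","scene"):
    f=dict(np.load(f"pics/{n}0.npz"));W=cloud(f);im=f["image"].astype(int)
    ok=(f["depth"]>0)&(W[...,0]>280)&(W[...,0]<560)&(abs(W[...,1]+30)<110)
    g=im.max(-1)
    def rep(name,m):
        if m.sum():
            p=W[m];vv,uu=np.nonzero(m);print(n,name,m.sum(),p.mean(0).round(1),np.median(p,0).round(1),p.min(0).round(0),p.max(0).round(0),"px",uu.mean().round(1),vv.mean().round(1))
    rep("knobtop",ok&(W[...,2]>214)&(g<90))
    rep("knob",ok&(W[...,2]>180)&(g<90))
    h=ok&(W[...,2]>163)&(W[...,2]<179)&(g>120);rep("head",h)
    if h.sum():
        print(cv2.minAreaRect(W[h][:,:2].astype(np.float32)))
    rep("pad",ok&(W[...,2]>115)&(W[...,2]<150)&(g<120)&(W[...,0]<350))
    b=ok&(W[...,2]>6)&(W[...,2]<17)&(g<110);rep("base",b)
    if b.sum():print(cv2.minAreaRect(W[b][:,:2].astype(np.float32)))
    c=f["image"][[slice(150,290),slice(215,335)][n=="scene"],[slice(260,400),slice(260,360)][n=="scene"]]
    cv2.imwrite(f"pics/{n}crop.png",cv2.resize(c[:,:,::-1],None,fx=4,fy=4,interpolation=2))
E
```

```text
top knobtop 86 [537.5 -18.8 222.4] [537.4 -18.5 222.4] [528. -28. 216.] [547. -11. 229.] px 324.2 209.9
top knob 104 [536.2 -19.2 218.5] [535.4 -18.6 221.9] [528. -29. 182.] [547. -11. 229.] px 324.3 210.8
top head 430 [528.9 -18.2 171.4] [525.5 -16.6 171.4] [503. -43. 165.] [559.   6. 178.] px 323.8 217.3
((533.2488403320312, -18.725799560546875), (56.70445251464844, 44.005123138427734), 6.1925249099731445)
top base 605 [498.6 -28.5  11.6] [494.9 -35.3  11.6] [ 393. -136.    6.] [560.  36.  17.] px 328.0 238.6
((479.5689392089844, -44.90132141113281), (171.66650390625, 163.61715698242188), 86.0046615600586)
scene knobtop 36 [545.  -16.5 219.2] [545.3 -16.1 219.5] [535. -26. 214.] [553.  -9. 223.] px 309.8 226.3
scene knob 105 [546.9 -13.9 205.5] [547.7 -13.5 207.2] [535. -26. 181.] [554.  -7. 223.] px 309.9 231.1
scene head 184 [535.5 -12.6 169.3] [536.3 -10.3 169.3] [507. -41. 163.] [560.   5. 179.] px 314.0 239.5
((534.7438354492188, -19.196426391601562), (53.56957244873047, 45.21763229370117), 4.554997444152832)
scene base 70 [522.5  25.7  10.2] [520.9  30.7   9.4] [481. -49.   6.] [560.  36.  17.] px 327.0 284.8
((507.156494140625, 10.29507064819336), (109.6925277709961, 57.16787338256836), 46.02206802368164)
```

```bash
python3 -c "
import cv2,numpy as np
a=cv2.imread('pics/topcrop.png');b=cv2.imread('pics/scenecrop.png')
b=cv2.resize(b,(400,480));a=cv2.resize(a,(400,400));a=cv2.copyMakeBorder(a,0,80,0,0,0);cv2.imwrite('pics/c.png',np.hstack([a,b]))"
```

```text
(no output)
```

View pics/c.png

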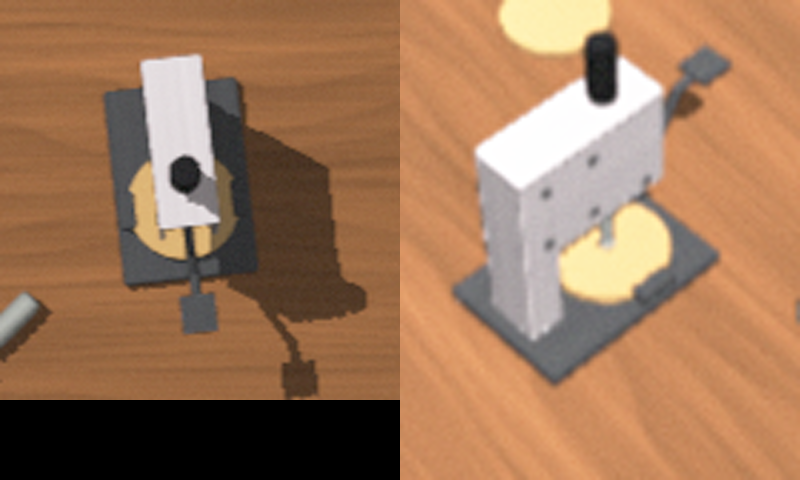

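The crops show the head tilted a few degrees, with the knob near its front end and the pad in front on an arm. My x range clipped the post and missed the pad, so I'll redo it.

Run:
```python
from h import *
for n in("top","scene"):
    f=dict(np.load(f"pics/{n}0.npz"));W=cloud(f);im=f["image"].astype(int);g=im.max(-1)
    ok=(f["depth"]>0)&(W[...,0]>380)&(W[...,0]<700)&(abs(W[...,1]+20)<80)
    h=ok&(W[...,2]>163)&(W[...,2]<179)&(g>100)
    r=cv2.minAreaRect(W[h][:,:2].astype(np.float32));print(n,"head",r,cv2.boxPoints(r).round(1).tolist())
    for nm,m in(("kt",ok&(W[...,2]>214)&(g<90)),("pad",ok&(W[...,2]>110)&(W[...,2]<155)&(g<130)&(W[...,0]<470))):
        p=W[m];vv,uu=np.nonzero(m);print(n,nm,len(p),np.median(p,0).round(1),p.min(0).round(0),p.max(0).round(0),(uu.mean().round(1),vv.mean().round(1)))
        if nm=="pad":
            r=cv2.minAreaRect(p[:,:2].astype(np.float32));print(r)
    # ray for known knob top
    T=f["extrinsics"]
    m=ok&(W[...,2]>214)&(g<90);vv,uu=np.nonzero(m);u=(uu.min()+uu.max())/2;v=(vv.min()+vv.max())/2
    print(u,v)
    for z,(u,v) in((222,(u,v)),):
        d=T[:3,:3]@np.array([(u-f["cx"])/f["fx"],-(v-f["cy"])/f["fy"],-1]);print("ray",(T[:3,3]+d*(z-T[2,3])/d[2]).round(1))
```

```text
top head ((566.879150390625, -15.353910446166992), (124.80618286132812, 44.07502746582031), 5.8866753578186035) [[502.5, 0.20000000298023224], [507.1000061035156, -43.70000076293945], [631.2000122070312, -30.899999618530273], [626.7000122070312, 13.0]]
top kt 86 [537.4 -18.5 222.4] [528. -28. 216.] [547. -11. 229.] (np.float64(324.2), np.float64(209.9))
top pad 175 [445.1 -28.2 137.4] [430. -41. 129.] [468. -16. 145.] (np.float64(328.8), np.float64(258.4))
((449.2794189453125, -28.47578239440918), (25.187314987182617, 38.2371826171875), 89.37201690673828)
324.5 210.0
ray [537.4 -19.5 222. ]
scene head ((571.0866088867188, -15.988576889038086), (126.3810043334961, 46.24860763549805), 5.442979335784912) [[506.0, 1.0], [510.3999938964844, -45.0], [636.2000122070312, -33.0], [631.7999877929688, 13.0]]
scene kt 36 [545.3 -16.1 219.5] [535. -26. 214.] [553.  -9. 223.] (np.float64(309.8), np.float64(226.3))
scene pad 75 [452.1 -26.6 134.9] [435. -42. 126.] [470. -15. 140.] (np.float64(335.2), np.float64(231.7))
((451.97418212890625, -28.01476287841797), (35.071163177490234, 26.018512725830078), 4.321622848510742)
309.5 226.5
ray [547.5 -14.1 222. ]
```

Request:
servo_tool(motion=[18, -29, 10, 0, 0, 0.034, 100, 18, -29, 10, 0, 0, 0.034, 100, 18, -29, 10, 0, 0, 0.034, 100, 18, -29, 10, 0, 0, 0.034, 100, 18, -29, 10, 0, 0, 0.034, 100, 18, -29, 10, 0, 0, 0.034, 100, 18, -29, 10, 0, 0, 0.034, 100, 18, -29, 10, 0, 0, 0.034, 100, 18, -29, 10, 0, 0, 0.034, 100, 18, -29, 10, 0, 0, 0.034, 100])

```text
time_s: 0.98
ee_pos: [316.9, 266.9, 333.4]
ee_rot: [180.0, -0.0, 95.9]
force: [-0.3, -0.1, -0.0]
gripper_width: 90.9
```

Request:
servo_tool(motion=[18, -29, 0, 0, 0, 0, 60, 18, -29, 0, 0, 0, 0, 60, 18, -29, 0, 0, 0, 0, 60, 18, -29, 0, 0, 0, 0, 60, 18, -29, 0, 0, 0, 0, 60, 18, -29, 0, 0, 0, 0, 60, 18, -29, 0, 0, 0, 0, 60, 0, 0, 0, 0, 0, 0, 60, 0, 0, 0, 0, 0, 0, 60])

```text
time_s: 1.73
ee_pos: [442.9, 64.4, 332.4]
ee_rot: [-179.9, -0.0, 95.5]
force: [0.3, 1.0, 0.4]
gripper_width: 54.8
```

Request:
servo_tool(motion=[24, -20, 0, 0, 0, 0, 60, 24, -21, 0, 0, 0, 0, 60, 24, -21, 0, 0, 0, 0, 60, 24, -20, 0, 0, 0, 0, 60, 0, 0, 0, 0, 0, 0, 60, 0, 0, 0, 0, 0, 0, 60, 0, 0, 0, 0, 0, 0, 60])

```text
time_s: 2.32
ee_pos: [537.7, -15.1, 332.7]
ee_rot: [-179.9, -0.1, 95.8]
force: [-1.0, -0.0, -0.9]
gripper_width: 54.5
```

```bash
cat >> h.py <<'E'
from scipy.spatial.transform import Rotation
def toolT(s):
    T=np.eye(4);T[:3,:3]=Rotation.from_euler("xyz",s["ee_rot"],degrees=True).as_matrix();T[:3,3]=s["ee_pos"];return T
E
cat > w.py <<'E'
import sys
from h import *
from workcell import sensors,grab_frame
s=sensors.state();f=grab_frame("wrist");print(s["ee_pos"].round(1),s["ee_rot"].round(2),s["force"].round(2))
cv2.imwrite(f"pics/{sys.argv[1]}.png",f["image"][:,:,::-1])
W=cloud(f,toolT(s)@f["T_tool_cam"]);g=f["image"].max(-1);d=f["depth"]>0
for nm,m in(("knobtop",d&(W[...,2]>214)&(W[...,2]<285)&(g<90)),("head",d&(abs(W[...,2]-171)<7)&(g>100)),("pad",d&(W[...,2]>110)&(W[...,2]<155)&(g<130)&(W[...,0]<470))):
    m&=(W[...,0]>400)&(W[...,0]<660)&(abs(W[...,1]+20)<60)
    m=m.astype(np.uint8);n,l,st,_=cv2.connectedComponentsWithStats(m)
    if n<2: continue
    i=1+st[1:,4].argmax();m=l==i;p=W[m];vv,uu=np.nonzero(m)
    r=cv2.minAreaRect(p[:,:2].astype(np.float32))
    print(nm,m.sum(),"px",uu.mean().round(),vv.mean().round(),"med",np.median(p,0).round(1),"rect",np.round(r[0],1),np.round(r[1],1),round(r[2],1),cv2.boxPoints(r).round(1).tolist())
E
python3 w.py w1
```

```text
[537.7 -15.1 332.7] [-1.7992e+02 -6.0000e-02  9.5810e+01] [-1.01 -0.   -0.87]
knobtop 949 px 307.0 244.0 med [538.6 -20.6 222.4] rect [539.7 -20.9] [20.9 21.2] 6.2 [[528.0999755859375, -11.5], [530.4000244140625, -32.5], [551.2000122070312, -30.299999237060547], [548.9000244140625, -9.300000190734863]]
head 5658 px 309.0 242.0 med [550.6 -18.7 171.5] rect [551.7 -19.2] [91.3 44. ] 5.7 [[504.0, -1.899999976158142], [508.3999938964844, -45.599998474121094], [599.2999877929688, -36.5], [594.9000244140625, 7.300000190734863]]
pad 1325 px 308.0 102.0 med [447.6 -29.9 137.4] rect [451.6 -30. ] [37.8 24.8] 6.0 [[431.5, -19.600000381469727], [434.1000061035156, -44.29999923706055], [471.70001220703125, -40.29999923706055], [469.1000061035156, -15.699999809265137]]
```

View pics/w1.png

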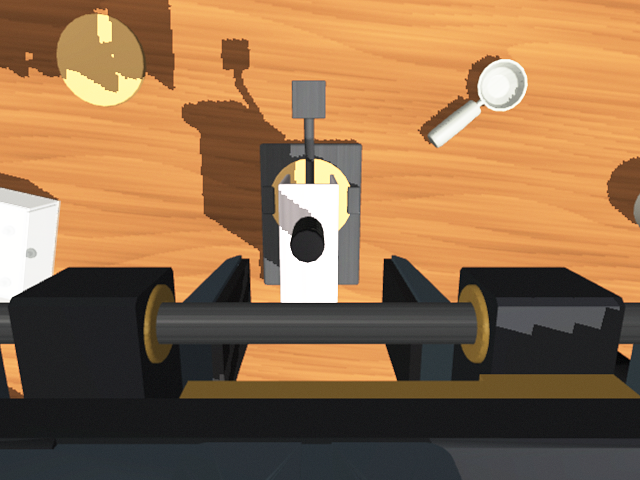

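Knob at about (307,240) px, measured near (539.5,-20.3), with the fingers straddling it. The spoon and both coasters are well clear. I descend in two stages.

Request:
servo_tool(motion=[1, -3, -15, 0, 0, 0, 60, 1, -2, -15, 0, 0, 0, 60, 0, 0, -15, 0, 0, 0, 60, 0, 0, -15, 0, 0, 0, 60, 0, 0, -15, 0, 0, 0, 60, 0, 0, -15, 0, 0, 0, 60, 0, 0, -15, 0, 0, 0, 60, 0, 0, -12, 0, 0, 0, 60, 0, 0, -10, 0, 0, 0, 60, 0, 0, 0, 0, 0, 0, 60])

```text
time_s: 3.2
ee_pos: [538.7, -20.3, 204.5]
ee_rot: [-179.8, -0.1, 95.8]
force: [-0.2, -0.3, -0.1]
gripper_width: 54.7
```

Request:
servo_tool(motion=[0, 0, 0, 0, 0, 0, 60, 0, 0, 0, 0, 0, 0, 60, 0, 0, 0, 0, 0, 0, 45, 0, 0, 0, 0, 0, 0, 45, 0, 0, 0, 0, 0, 0, 45], newtons=5)

```text
time_s: 3.62
ee_pos: [540.8, -21.4, 206.6]
ee_rot: [179.9, 0.0, 95.7]
force: [-0.0, 0.7, -0.1]
gripper_width: 41.6
```

```bash
python3 w.py w2
```

```text
[540.8 -21.4 206.6] [179.94   0.    95.74] [-0.01  0.7  -0.05]
knobtop 5089 px 302.0 357.0 med [533.9 -29.5 255.9] rect [533.9 -22. ] [43.6 49.4] 4.7 [[510.1000061035156, 0.800000011920929], [514.0999755859375, -48.400001525878906], [557.5999755859375, -44.900001525878906], [553.5999755859375, 4.300000190734863]]
head 7401 px 319.0 247.0 med [522.8 -22.4 171.5] rect [528.1 -21.5] [44.1 44.2] 5.7 [[503.8999938964844, -1.7000000476837158], [508.29998779296875, -45.70000076293945], [552.2000122070312, -41.29999923706055], [547.9000244140625, 2.5999999046325684]]
pad 1721 px 308.0 85.0 med [452.7 -34.6 137.4] rect [453.1 -34.8] [37.6 19.5] 44.2 [[432.79998779296875, -40.900001525878906], [446.3999938964844, -54.900001525878906], [473.3999938964844, -28.700000762939453], [459.79998779296875, -14.600000381469727]]
```

View pics/w2.png

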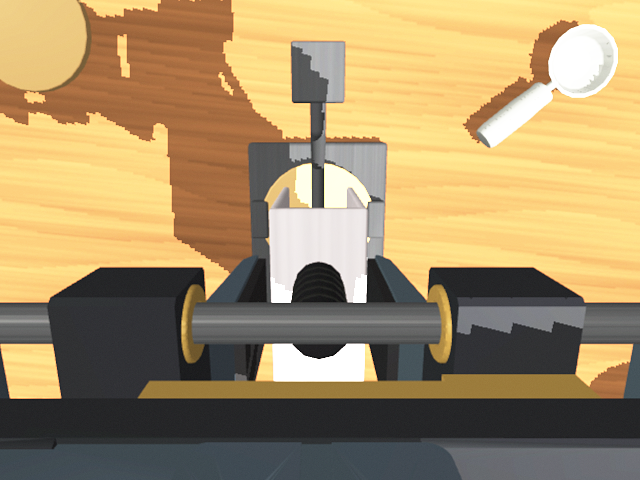

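The knob (320,310) sits centred between the fingers. I close lightly first, then firm up.

Request:
servo_tool(motion=[0, 0, 0, 0, 0, 0, 15, 0, 0, 0, 0, 0, 0, 15, 0, 0, 0, 0, 0, 0, 15, 0, 0, 0, 0, 0, 0, 15, 0, 0, 0, 0, 0, 0, 15, 0, 0, 0, 0, 0, 0, 15], newtons=6)

```text
time_s: 4.17
ee_pos: [540.5, -20.6, 205.9]
ee_rot: [-180.0, -0.1, 95.7]
force: [0.1, 4.5, 0.0]
gripper_width: 22.0
```

Request:
servo_tool(motion=[0, 0.7, 0, 0, 0, 0, 10, 0, 0, 0, 0, 0, 0, 10, 0, 0, 0, 0, 0, 0, 10])

```text
time_s: 4.42
ee_pos: [540.5, -20.6, 205.9]
ee_rot: [-180.0, -0.0, 95.7]
force: [-0.1, 2.9, 0.3]
gripper_width: 21.7
```

Request:
servo_tool(motion=[0, 1, 0, 0, 0, 0, 10, 0, 0, 0, 0, 0, 0, 5, 0, 0, 0, 0, 0, 0, 5, 0, 0, 0, 0, 0, 0, 0, 0, 0, 0, 0, 0, 0, 0, 0, 0, 0, 0, 0, 0, 0], newtons=45)

```text
time_s: 4.92
ee_pos: [540.5, -20.5, 205.9]
ee_rot: [-180.0, 0.1, 95.7]
force: [-0.8, -2.0, -0.6]
gripper_width: 21.2
```

Request:
servo_tool(motion=[0, 0, 2, 0, 0, 0, 0, 0, 0, 3, 0, 0, 0, 0, 0, 0, 3, 0, 0, 0, 0, 0, 0, 3, 0, 0, 0, 0, 0, 0, 3, 0, 0, 0, 0, 0, 0, 2, 0, 0, 0, 0, 0, 0, 0, 0, 0, 0, 0, 0, 0, 0, 0, 0, 0, 0])

```text
time_s: 5.58
ee_pos: [540.5, -20.4, 221.5]
ee_rot: [-180.0, 0.1, 95.8]
force: [1.0, -4.8, -5.5]
gripper_width: 21.3
```

Request:
servo_tool(motion=[0, -0.5, 2, 0, 0, 0, 0, 0, -0.5, 2, 0, 0, 0, 0, 0, 0, 2, 0, 0, 0, 0, 0, 0, 1, 0, 0, 0, 0, 0, 0, 0, 0, 0, 0, 0, 0, 0, 0, 0, 0, 0, 0])

```text
time_s: 6.08
ee_pos: [540.5, -20.5, 228.6]
ee_rot: [-180.0, -0.0, 95.7]
force: [1.8, -1.9, -9.3]
gripper_width: 21.3
```

Request:
servo_tool(motion=[0, 0, 1, 0, 0, 0, 0, 0, 0, 1, 0, 0, 0, 0, 0, 0, 0, 0, 0, 0, 0, 0, 0, 0, 0, 0, 0, 0])

```text
time_s: 6.42
ee_pos: [540.5, -20.5, 230.8]
ee_rot: [-180.0, -0.0, 95.7]
force: [2.8, -1.1, -10.9]
gripper_width: 21.3
```

Request:
servo_tool(motion=[0, 0, 1, 0, 0, 0, 0, 0, 0, 1, 0, 0, 0, 0, 0, 0, 0, 0, 0, 0, 0, 0, 0, 0, 0, 0, 0, 0])

```text
time_s: 6.75
ee_pos: [540.5, -20.5, 232.9]
ee_rot: [-180.0, -0.0, 95.7]
force: [1.1, -1.0, -11.8]
gripper_width: 21.1
```

Request:
servo_tool(motion=[0, 0, 1, 0, 0, 0, 0, 0, 0, 0, 0, 0, 0, 0, 0, 0, 0, 0, 0, 0, 0])

```text
time_s: 7.0
ee_pos: [540.5, -20.5, 233.9]
ee_rot: [-180.0, -0.0, 95.7]
force: [1.8, -0.7, -12.5]
gripper_width: 20.8
```

Request:
servo_tool(motion=[0, 0, 1, 0, 0, 0, 0, 0, 0, 0, 0, 0, 0, 0, 0, 0, 0, 0, 0, 0, 0])

```text
time_s: 7.25
ee_pos: [540.5, -20.5, 234.9]
ee_rot: [-180.0, -0.0, 95.7]
force: [2.1, 0.6, -12.2]
gripper_width: 21.2
```

Request:
servo_tool(motion=[0, 0, 1, 0, 0, 0, 0, 0, 0, 0, 0, 0, 0, 0, 0, 0, 0, 0, 0, 0, 0])

```text
time_s: 7.5
ee_pos: [540.5, -20.6, 236.2]
ee_rot: [180.0, -0.0, 95.7]
force: [0.5, 2.3, -11.8]
gripper_width: 21.4
```

Request:
servo_tool(motion=[0, 0, 1, 0, 0, 0, 0, 0, 0, 0, 0, 0, 0, 0, 0, 0, 0, 0, 0, 0, 0])

```text
time_s: 7.75
ee_pos: [540.5, -20.6, 237.2]
ee_rot: [180.0, -0.0, 95.7]
force: [1.4, 1.3, -10.4]
gripper_width: 21.3
```

Request:
servo_tool(motion=[0, 0, 1, 0, 0, 0, 0, 0, 0, 0, 0, 0, 0, 0, 0, 0, 0, 0, 0, 0, 0])

```text
time_s: 8.0
ee_pos: [540.5, -20.6, 238.0]
ee_rot: [-180.0, -0.0, 95.7]
force: [1.8, 2.2, -12.3]
gripper_width: 21.5
```

Request:
servo_tool(motion=[0, 0, 1, 0, 0, 0, 0, 0, 0, 0, 0, 0, 0, 0, 0, 0, 0, 0, 0, 0, 0])

```text
time_s: 8.25
ee_pos: [540.5, -20.6, 238.9]
ee_rot: [-180.0, -0.0, 95.7]
force: [1.4, 2.6, -12.6]
gripper_width: 21.6
```

Request:
servo_tool(motion=[0, 0, 1, 0, 0, 0, 0, 0, 0, 0, 0, 0, 0, 0, 0, 0, 0, 0, 0, 0, 0])

```text
time_s: 8.5
ee_pos: [540.5, -20.6, 240.0]
ee_rot: [-180.0, -0.0, 95.7]
force: [0.7, 3.9, -12.1]
gripper_width: 21.3
```

Request:
servo_tool(motion=[0, 0, 1, 0, 0, 0, 0, 0, 0, 0, 0, 0, 0, 0, 0, 0, 0, 0, 0, 0, 0])

```text
time_s: 8.75
ee_pos: [540.5, -20.6, 241.0]
ee_rot: [-180.0, -0.0, 95.7]
force: [0.8, 3.5, -12.4]
gripper_width: 21.7
```

Request:
servo_tool(motion=[0, 0.7, 1, 0, 0, 0, 0, 0, 0, 0, 0, 0, 0, 0, 0, 0, 0, 0, 0, 0, 0])

```text
time_s: 9.0
ee_pos: [540.5, -20.5, 242.0]
ee_rot: [-180.0, 0.1, 95.7]
force: [0.5, 0.8, -13.2]
gripper_width: 21.4
```

Request:
servo_tool(motion=[0, 0, 1, 0, 0, 0, 0, 0, 0, 0, 0, 0, 0, 0, 0, 0, 0, 0, 0, 0, 0])

```text
time_s: 9.25
ee_pos: [540.5, -20.5, 243.0]
ee_rot: [-180.0, 0.0, 95.7]
force: [0.3, -0.6, -13.3]
gripper_width: 21.1
```

Request:
servo_tool(motion=[0, 0, 1, 0, 0, 0, 0, 0, 0, 0, 0, 0, 0, 0, 0, 0, 0, 0, 0, 0, 0])

```text
time_s: 9.5
ee_pos: [540.5, -20.5, 244.0]
ee_rot: [-180.0, 0.0, 95.7]
force: [-0.2, -2.3, -13.5]
gripper_width: 21.1
```

Request:
servo_tool(motion=[0, 0, 1, 0, 0, 0, 0, 0, 0, 0, 0, 0, 0, 0, 0, 0, 0, 0, 0, 0, 0])

```text
time_s: 9.75
ee_pos: [540.5, -20.5, 245.0]
ee_rot: [-180.0, 0.0, 95.7]
force: [0.7, -4.3, -13.7]
gripper_width: 21.0
```

Request:
servo_tool(motion=[0, 0, 1, 0, 0, 0, 0, 0, 0, 0, 0, 0, 0, 0, 0, 0, 0, 0, 0, 0, 0])

```text
time_s: 10.0
ee_pos: [540.5, -20.4, 246.1]
ee_rot: [-180.0, 0.0, 95.7]
force: [-0.4, -3.2, -13.8]
gripper_width: 21.2
```

Request:
servo_tool(motion=[0, -0.5, 1, 0, 0, 0, 0, 0, 0, 0, 0, 0, 0, 0, 0, 0, 0, 0, 0, 0, 0])

```text
time_s: 10.25
ee_pos: [540.5, -20.5, 247.0]
ee_rot: [-180.0, -0.0, 95.7]
force: [1.1, -3.2, -14.1]
gripper_width: 21.5
```

Request:
servo_tool(motion=[0, 0, 1, 0, 0, 0, 0, 0, 0, 0, 0, 0, 0, 0, 0, 0, 0, 0, 0, 0, 0])

```text
time_s: 10.5
ee_pos: [540.5, -20.5, 247.8]
ee_rot: [-180.0, -0.0, 95.7]
force: [0.0, -3.1, -15.5]
gripper_width: 20.9
```

Request:
servo_tool(motion=[0, 0, 0.7, 0, 0, 0, 0, 0, 0, 0, 0, 0, 0, 0, 0, 0, 0, 0, 0, 0, 0])

```text
time_s: 10.75
ee_pos: [540.5, -20.4, 248.3]
ee_rot: [-180.0, -0.0, 95.7]
force: [0.7, -2.5, -17.3]
gripper_width: 21.0
```

Request:
servo_tool(motion=[0, 0, 0.7, 0, 0, 0, 0, 0, 0, 0, 0, 0, 0, 0, 0, 0, 0, 0, 0, 0, 0])

```text
time_s: 11.0
ee_pos: [540.4, -20.5, 248.9]
ee_rot: [-180.0, -0.0, 95.7]
force: [1.6, -2.3, -21.1]
gripper_width: 21.1
```

The pull rose sharply from 14 to 21 N over 2 mm, so this is the back stop. I now lower and check that the sear takes the load.

Request:
servo_tool(motion=[0, 0, -1, 0, 0, 0, 0, 0, 0, -1, 0, 0, 0, 0, 0, 0, -1, 0, 0, 0, 0, 0, 0, 0, 0, 0, 0, 0, 0, 0, 0, 0, 0, 0, 0])

```text
time_s: 11.42
ee_pos: [540.5, -20.5, 246.8]
ee_rot: [180.0, -0.0, 95.7]
force: [-0.4, -1.1, -14.6]
gripper_width: 20.6
```

Request:
servo_tool(motion=[0, 0, -1, 0, 0, 0, 0, 0, 0, 0, 0, 0, 0, 0, 0, 0, 0, 0, 0, 0, 0])

```text
time_s: 11.67
ee_pos: [540.5, -20.5, 245.6]
ee_rot: [180.0, -0.0, 95.7]
force: [-1.3, -2.2, -13.6]
gripper_width: 21.2
```

Request:
servo_tool(motion=[0, 0, -1, 0, 0, 0, 0, 0, 0, 0, 0, 0, 0, 0, 0, 0, 0, 0, 0, 0, 0])

```text
time_s: 11.92
ee_pos: [540.5, -20.5, 245.0]
ee_rot: [180.0, -0.0, 95.7]
force: [-2.3, -3.2, -9.7]
gripper_width: 21.3
```

Request:
servo_tool(motion=[0, 0, -1, 0, 0, 0, 0, 0, 0, -0.7, 0, 0, 0, 0, 0, 0, 0, 0, 0, 0, 0, 0, 0, 0, 0, 0, 0, 0])

```text
time_s: 12.25
ee_pos: [540.5, -20.5, 244.7]
ee_rot: [179.9, 0.0, 95.7]
force: [-4.7, -1.7, -1.0]
gripper_width: 21.0
```

The sear holds at about 38.8 mm and the load on the hand is about zero. I release and rise straight up.

Request:
servo_tool(motion=[0, 0, 0, 0, 0, 0, 40, 0, 0, 0, 0, 0, 0, 60, 0, 0, 0, 0, 0, 0, 60, 0, 0, 0, 0, 0, 0, 60, 0, 0, 0, 0, 0, 0, 60, 0, 0, 0, 0, 0, 0, 60, 0, 0, 0, 0, 0, 0, 60], newtons=10)

```text
time_s: 12.83
ee_pos: [540.8, -20.5, 242.8]
ee_rot: [180.0, -0.0, 95.7]
force: [1.2, 0.7, -0.4]
gripper_width: 54.8
```

Request:
servo_tool(motion=[0, 0, 10, 0, 0, 0, 60, 0, 0, 15, 0, 0, 0, 60, 0, 0, 20, 0, 0, 0, 60, 0, 0, 20, 0, 0, 0, 60, 0, 0, 20, 0, 0, 0, 60, 0, 0, 0, 0, 0, 0, 60, 0, 0, 0, 0, 0, 0, 60])

```text
time_s: 13.42
ee_pos: [541.1, -20.6, 329.0]
ee_rot: [179.8, 0.0, 95.7]
force: [-0.5, 0.4, -0.7]
gripper_width: 54.4
```

```bash
python3 w.py w3
```

```text
[541.1 -20.6 329. ] [1.7983e+02 2.0000e-02 9.5740e+01] [-0.5   0.44 -0.67]
knobtop 1762 px 316.0 251.0 med [535.7 -21.  260.8] rect [539.4 -20.3] [21.2 21.3] 24.9 [[525.2999877929688, -15.199999809265137], [534.2000122070312, -34.5], [553.5, -25.5], [544.5, -6.199999809265137]]
head 5322 px 317.0 235.0 med [539.4 -19.3 171.5] rect [552.7 -19. ] [93.2 44.1] 5.8 [[504.1000061035156, -1.7999999523162842], [508.6000061035156, -45.70000076293945], [601.2999877929688, -36.20000076293945], [596.7999877929688, 7.699999809265137]]
pad 1357 px 316.0 96.0 med [447.4 -29.7 137.5] rect [451.4 -29.7] [37.8 24.4] 5.4 [[431.5, -19.299999237060547], [433.79998779296875, -43.599998474121094], [471.3999938964844, -40.099998474121094], [469.1000061035156, -15.800000190734863]]
```

View pics/w3.png

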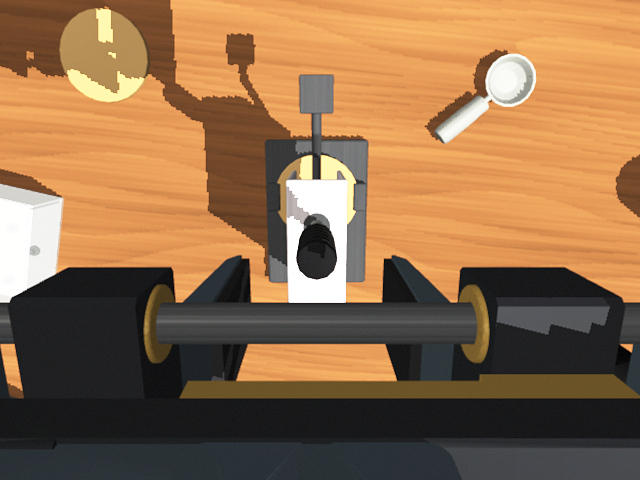

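The picture shows the knob raised, with its top at (316,258) px and z 260.8, so the striker is cocked at 38.8 mm. The pad is at (316,95), centre about (446,-30), top about 137.4. I close the fingers and go above it.

Request:
servo_tool(motion=[-20, -2, 0, 0, 0, 0, 0, -26, -2, 0, 0, 0, 0, 0, -26, -3, 0, 0, 0, 0, 0, -25, -3, 0, 0, 0, 0, 0, 0, 0, 0, 0, 0, 0, 0, 0, 0, 0, 0, 0, 0, 0, 0, 0, 0, 0, 0, 0, 0])

```text
time_s: 14.05
ee_pos: [443.8, -30.5, 327.1]
ee_rot: [-180.0, -0.0, 95.7]
force: [-0.1, 0.5, 0.4]
gripper_width: 10.7
```

```bash
python3 w.py w4
```

```text
[443.8 -30.5 327.1] [-1.7997e+02 -2.0000e-02  9.5730e+01] [-0.15  0.55  0.45]
knobtop 326 px 316.0 374.0 med [530.2 -21.7 222.4] rect [532.3 -21.4] [ 7.4 20.2] 10.3 [[526.7999877929688, -12.199999809265137], [530.4000244140625, -32.0], [537.7000122070312, -30.700000762939453], [534.0999755859375, -10.800000190734863]]
head 453 px 317.0 357.0 med [545.7 -18.5 171.9] rect [549.3 -20.2] [29.4 24.8] 8.0 [[533.0, -9.899999618530273], [536.4000244140625, -34.5], [565.5, -30.399999618530273], [562.0999755859375, -5.800000190734863]]
pad 31 px 316.0 205.0 med [432.3 -31.8 137.5] rect [432.4 -31.8] [ 0.6 24. ] 6.1 [[430.79998779296875, -19.899999618530273], [433.3999938964844, -43.70000076293945], [433.8999938964844, -43.70000076293945], [431.3999938964844, -19.799999237060547]]
```

View pics/w4.png

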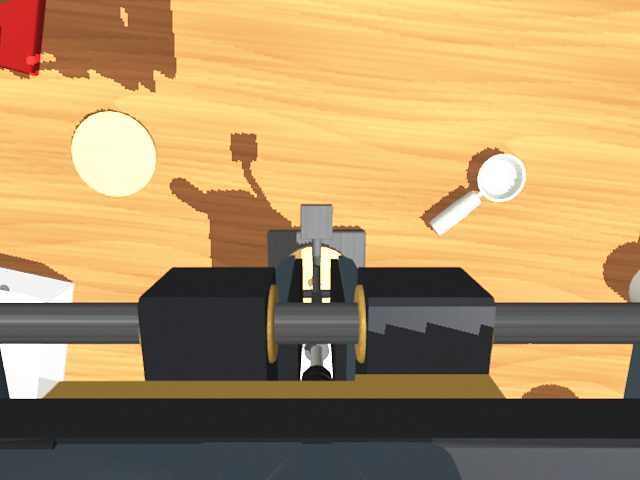

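The knob is mostly hidden behind the gripper here, so I check with the top and scene cameras that it is still cocked.

Run:
```python
from h import *
from workcell import grab_frame
for n in("scene",):
    f=grab_frame(n);W=cloud(f);g=f["image"].max(-1)
    m=(f["depth"]>0)&(W[...,2]>180)&(g<80)&(abs(W[...,0]-543)<14)&(abs(W[...,1]+17)<14)
    print(n,W[m].max(0),m.sum());cv2.imwrite("pics/sc5.png",cv2.resize(f["image"][130:330,230:450,::-1],None,fx=3,fy=3))
```

```text
scene [554.07752567  -6.55473095 261.28529389] 119
```

View pics/sc5.png

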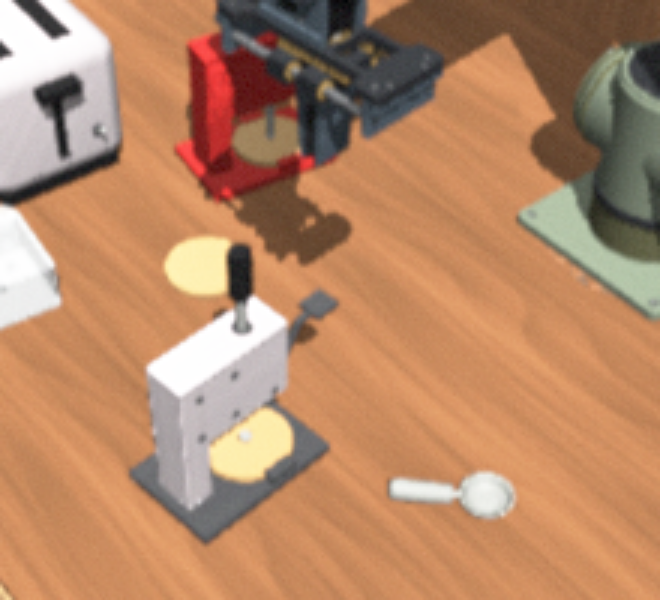

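The knob stands raised on its rod at (240,270), top z 261, so the striker is still cocked. I descend towards the pad.

Request:
servo_tool(motion=[0, 0, -20, 0, 0, 0, 0, 0, 0, -25, 0, 0, 0, 0, 0, 0, -25, 0, 0, 0, 0, 0, 0, -25, 0, 0, 0, 0, 0, 0, -25, 0, 0, 0, 0, 0, 0, -20, 0, 0, 0, 0, 0, 0, -15, 0, 0, 0, 0, 0, 0, -4, 0, 0, 0, 0, 0, 0, 0, 0, 0, 0, 0, 0, 0, 0, 0, 0, 0, 0])

```text
time_s: 14.98
ee_pos: [444.4, -30.5, 169.0]
ee_rot: [180.0, -0.0, 95.8]
force: [-0.2, -0.2, -0.1]
gripper_width: 0.3
```

Request:
servo_tool(motion=[0, 0, -1, 0, 0, 0, 0, 0, 0, -1, 0, 0, 0, 0, 0, 0, -1, 0, 0, 0, 0, 0, 0, -1, 0, 0, 0, 0, 0, 0, 0, 0, 0, 0, 0, 0, 0, 0, 0, 0, 0, 0])

```text
time_s: 15.48
ee_pos: [443.6, -30.5, 164.8]
ee_rot: [180.0, -0.0, 95.7]
force: [-0.6, 0.2, -0.8]
gripper_width: 0.8
```

Request:
servo_tool(motion=[0, 0, -2, 0, 0, 0, 0, 0, 0, -2, 0, 0, 0, 0, 0, 0, -2, 0, 0, 0, 0, 0, 0, 0, 0, 0, 0, 0, 0, 0, 0, 0, 0, 0, 0])

```text
time_s: 15.9
ee_pos: [443.4, -30.5, 158.5]
ee_rot: [-180.0, -0.0, 95.7]
force: [0.7, 0.7, -0.6]
gripper_width: 0.3
```

Request:
servo_tool(motion=[0, 0, -1, 0, 0, 0, 0, 0, 0, -1, 0, 0, 0, 0, 0, 0, 0, 0, 0, 0, 0, 0, 0, 0, 0, 0, 0, 0])

```text
time_s: 16.23
ee_pos: [443.5, -30.5, 156.6]
ee_rot: [-180.0, -0.0, 95.7]
force: [0.6, 0.1, -0.2]
gripper_width: 0.2
```

Request:
servo_tool(motion=[0, 0, -1, 0, 0, 0, 0, 0, 0, -1, 0, 0, 0, 0, 0, 0, 0, 0, 0, 0, 0, 0, 0, 0, 0, 0, 0, 0])

```text
time_s: 16.57
ee_pos: [443.3, -30.6, 155.4]
ee_rot: [-180.0, 0.0, 95.7]
force: [-2.4, -0.8, 6.1]
gripper_width: 0.2
```

Request:
servo_tool(motion=[0, 0, -1, 0, 0, 0, 0, 0, 0, -1, 0, 0, 0, 0, 0, 0, 0, 0, 0, 0, 0, 0, 0, 0, 0, 0, 0, 0])

```text
time_s: 16.9
ee_pos: [442.1, -30.7, 153.2]
ee_rot: [-179.8, 0.0, 95.8]
force: [-5.8, -1.5, 8.7]
gripper_width: 0.5
```

Request:
servo_tool(motion=[0, 0, -1, 0, 0, 0, 0, 0, 0, -1, 0, 0, 0, 0, 0, 0, 0, 0, 0, 0, 0, 0, 0, 0, 0, 0, 0, 0])

```text
time_s: 17.23
ee_pos: [441.4, -30.7, 151.0]
ee_rot: [-179.7, -0.0, 95.8]
force: [-5.9, -0.8, 7.8]
gripper_width: 0.4
```

Request:
servo_tool(motion=[-0.5, 0, -1, 0, 0, 0, 0, -0.5, 0, -1, 0, 0, 0, 0, 0, 0, 0, 0, 0, 0, 0, 0, 0, 0, 0, 0, 0, 0])

```text
time_s: 17.57
ee_pos: [442.4, -30.6, 148.6]
ee_rot: [-180.0, -0.0, 95.7]
force: [-1.0, -1.1, 1.7]
gripper_width: 0.6
```

The force dropped to 1.7 N, so it probably fired. I back off and look.

Request:
servo_tool(motion=[0, 0, 3, 0, 0, 0, 0, 0, 0, 5, 0, 0, 0, 0, 0, 0, 10, 0, 0, 0, 0, 0, 0, 25, 0, 0, 0, 0, 0, 0, 30, 0, 0, 0, 0, 0, 0, 30, 0, 0, 0, 0, 0, 0, 30, 0, 0, 0, 0, 0, 0, 0, 0, 0, 0, 0, 0, 0, 0, 0, 0, 0])

```text
$.motion: bad value
```

Run:
```python
from h import *
from workcell import grab_frame,sensors
f=grab_frame("scene");W=cloud(f);g=f["image"].max(-1)
m=(f["depth"]>0)&(W[...,2]>180)&(g<80)&(abs(W[...,0]-543)<14)&(abs(W[...,1]+17)<14)
print(W[m].max(0),m.sum());cv2.imwrite("pics/sc6.png",cv2.resize(f["image"][130:330,230:450,::-1],None,fx=3,fy=3))
p=(f["depth"]>0)&(W[...,2]>115)&(W[...,2]<155)&(g<130)&(abs(W[...,0]-448)<20)&(abs(W[...,1]+28)<20)
print("pad",np.median(W[p],0))
s=dict(np.load("pics/scene0.npz"));W0=cloud(s)
d=np.abs(s["image"].astype(int)-f["image"]).sum(-1)
cv2.imwrite("pics/full6.png",f["image"][:,:,::-1]);print(sensors.state()["ee_pos"],sensors.state()["force"])
```

```text
[554.74186063  -5.97170502 227.02613963] 113
pad [453.16495737 -21.56643479 137.32110598]
[442.45461704 -30.55628069 148.65600787] [-1.97196963 -0.85145387  2.4615625 ]
```

View pics/sc6.png

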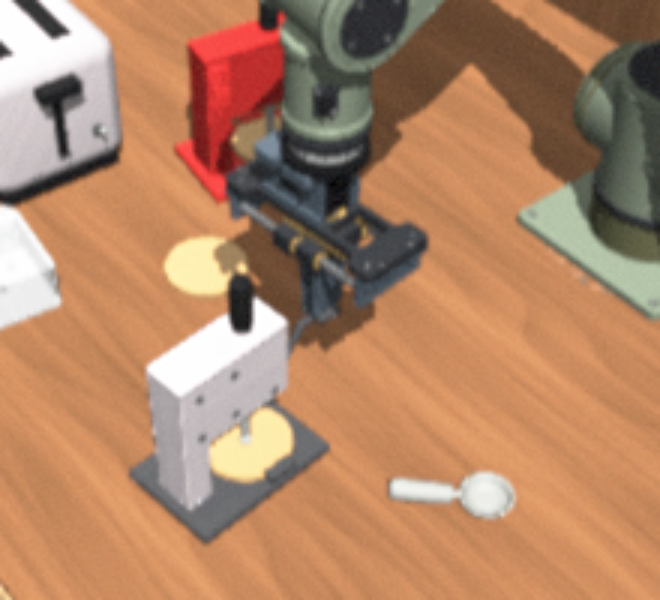

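View pics/full6.png

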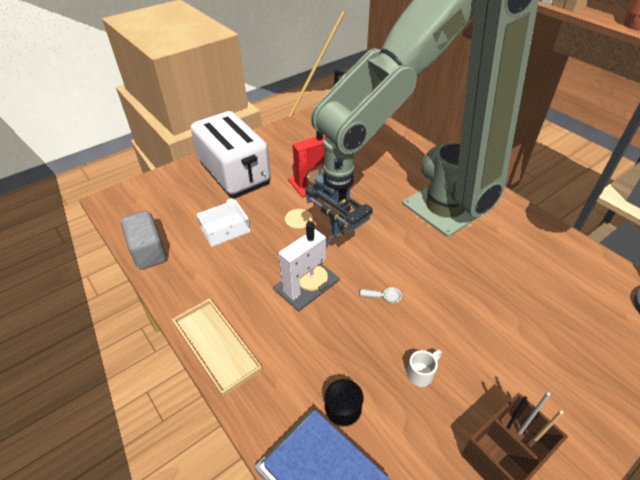

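My retract row was malformed and refused, so the hand is still lightly on the pad. The picture shows the knob down at (240,300) and the striker tip in the coaster at (245,440), so it has fired. I retract now.

Request:
servo_tool(motion=[0, 0, 3, 0, 0, 0, 0, 0, 0, 5, 0, 0, 0, 0, 0, 0, 10, 0, 0, 0, 0, 0, 0, 25, 0, 0, 0, 0, 0, 0, 30, 0, 0, 0, 0, -20, 0, 30, 0, 0, 0, 0, -20, 0, 30, 0, 0, 0, 0, 0, 0, 0, 0, 0, 0, 0, 0, 0, 0, 0, 0, 0, 0])

```text
time_s: 18.37
ee_pos: [403.1, -30.6, 283.6]
ee_rot: [179.7, 0.0, 95.7]
force: [0.1, -0.3, -1.1]
gripper_width: 0.5
```

Request:
servo_tool(motion=[-20, 0, 10, 0, 0, 0, 0, -20, 0, 10, 0, 0, 0, 0, -20, 0, 0, 0, 0, 0, 0, 0, 0, 0, 0, 0, 0, 0, 0, 0, 0, 0, 0, 0, 0, 0, 0, 0, 0, 0, 0, 0])

```text
time_s: 18.87
ee_pos: [343.3, -30.5, 300.9]
ee_rot: [-180.0, -0.0, 95.7]
force: [0.3, -0.4, 0.2]
gripper_width: 0.0
```

Run:
```python
from h import *
from workcell import grab_frame,sensors
s0=dict(np.load("pics/scene0.npz"))
f=grab_frame("scene")
for nm,q in(("before",s0),("now",f)):
    W=cloud(q);g=q["image"].max(-1);ok=q["depth"]>0
    m=ok&(W[...,2]>180)&(g<80)&(abs(W[...,0]-543)<14)&(abs(W[...,1]+17)<14)
    p=ok&(W[...,2]>115)&(W[...,2]<155)&(g<130)&(abs(W[...,0]-448)<20)&(abs(W[...,1]+28)<20)
    st=ok&(W[...,2]>21)&(W[...,2]<32)&(np.hypot(W[...,0]-541,W[...,1]+18)<12)
    print(nm,"knobtop",W[m][:,2].max().round(1),"pad",np.median(W[p],0).round(1) if p.any() else None,"stud region",st.sum(),np.percentile(W[st][:,2],[10,50,90]).round(1) if st.any() else None)
a,b=[cv2.resize(q["image"][255:310,275:345,::-1],(400,314),interpolation=2) for q in(s0,f)]
cv2.imwrite("pics/cmp.png",np.hstack([a,b]));print(sensors.state()["ee_pos"],sensors.state()["force"],sensors.state()["time_s"])
w=grab_frame("wrist");cv2.imwrite("pics/w7.png",w["image"][:,:,::-1])
```

```text
before knobtop 222.7 pad [450.8 -27.4 135. ] stud region 12 [21.1 23.2 29.3]
now knobtop 221.8 pad [450.5 -27.1 135. ] stud region 11 [22.1 24.2 29.5]
[343.38776372 -30.56259545 300.94463786] [0.60686946 0.53420236 0.08071346] 18.9167
```

View pics/cmp.png

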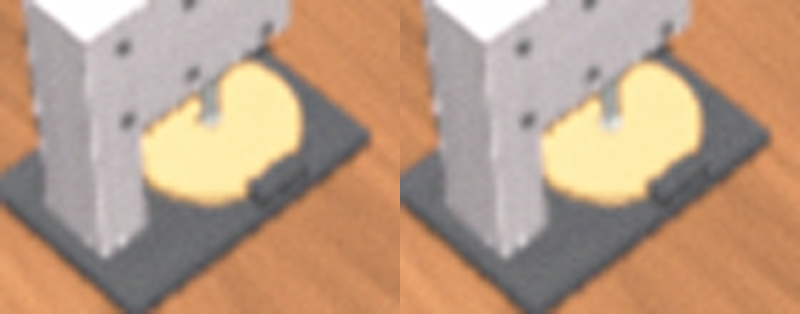

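View pics/w7.png

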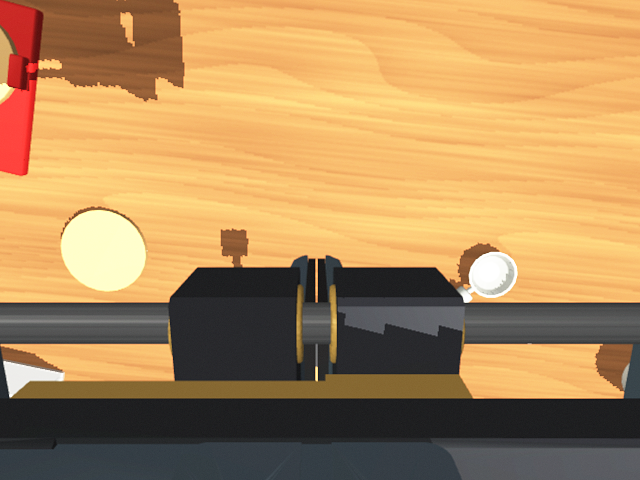

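The knob is down and the pad is back up, but the scene view is too coarse to prove the stud's depth. There is plenty of time, so I tilt the wrist camera for a closer look under the head.

Request:
servo_tool(motion=[10, 16, -6, 0, -0.08, 0, 0, 10, 16, -6, 0, -0.08, 0, 0, 12, 16, -6, 0, -0.08, 0, 0, 12, 16, -6, 0, -0.08, 0, 0, 12, 16, -6, 0, -0.08, 0, 0, 0, 0, 0, 0, 0, 0, 0, 0, 0, 0, 0, 0, 0, 0, 0, 0, 0, 0, 0, 0, 0])

```text
time_s: 19.63
ee_pos: [399.2, 49.3, 271.9]
ee_rot: [157.2, 2.2, 95.3]
force: [0.8, 0.4, 0.4]
gripper_width: 0.4
```

Run:
```python
from h import *
from workcell import grab_frame,sensors
s=sensors.state();f=grab_frame("wrist");T=toolT(s)@f["T_tool_cam"];print(s["ee_pos"],s["ee_rot"])
W=cloud(f,T)
def px(p):
    c=np.linalg.inv(T)@np.r_[p,1];return np.array([f["cx"]+f["fx"]*c[0]/-c[2],f["cy"]+f["fy"]*-c[1]/-c[2]])
for z in(20,23,27):print(z,px([539.7,-20.3,z]).round(1))
u,v=px([539.7,-20.3,23]).round().astype(int)
x0,y0=max(u-60,0),max(v-45,0)
cv2.imwrite("pics/w8.png",cv2.resize(f["image"][y0:y0+90,x0:x0+120,::-1],(800,600),interpolation=2))
np.savez("pics/w8.npz",W=W,im=f["image"]);print(x0,y0)
for r in range(v-8,v+8):print(r,W[r,u-9:u+10:2,2].round(0).astype(int))
```

```text
[399.15325009  49.33427608 271.94421374] [157.24688869   2.24797231  95.31905391]
20 [246.4 224.4]
23 [245.9 226. ]
27 [245.2 228.3]
186 181
218 [20 21 20 20 20 21 19 21 21 20]
219 [21 20 20 20 20 21 21 20 20 21]
220 [20 21 20 21 20 21 20 20 21 22]
221 [20 21 21 22 23 22 20 21 19 21]
222 [20 21 20 24 23 23 22 20 21 20]
223 [22 22 23 22 23 24 22 21 20 22]
224 [20 20 24 24 22 24 23 23 19 20]
225 [20 19 24 24 23 24 24 23 20 19]
226 [21 22 23 28 30 24 23 24 20 19]
227 [19 20 30 31 31 30 24 22 20 20]
228 [20 19 33 34 34 32 24 23 21 20]
229 [20 21 34 34 35 33 31 23 20 21]
230 [20 21 36 37 36 34 31 20 22 20]
231 [21 21 38 38 38 36 31 20 20 21]
232 [20 37 39 39 38 38 33 20 22 20]
233 [20 41 42 42 40 39 33 19 21 21]
```

View pics/w8.png

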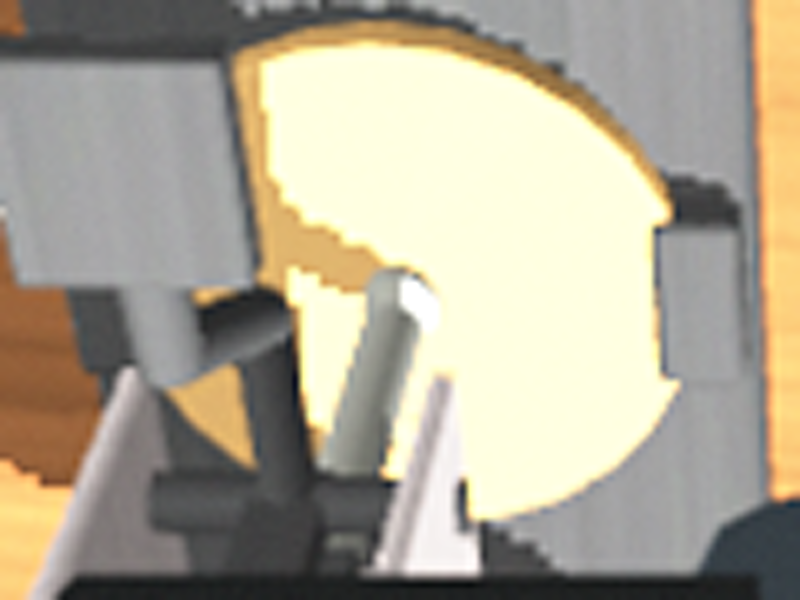

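The close view shows the stud head at (400,290) with its top at z 23–24, on coaster top z 20. The head is 3 mm thick, so it is down flush. I hand the job in.

```bash
python3 -c "
from workcell import env
print(env.job_done())"
```

```text
the job is handed in; nothing more can be done
None
```

The stud is set and the job is handed in; the interface gives no verdict.

- **Cocking:** I pulled the knob up until I felt the back stop. The pull peaked at 21 N, about 6 N above the spring, so the stop was pushed up roughly 1.7 mm. I then lowered the knob until the load on the hand was near zero and let go. After I let go, the knob top measured 261 mm, so the sear held the striker at about 38.8 mm.
- **Firing:** I pressed the pad down with closed fingers and it fired after about 7.5 mm of travel (about 0.1 rad). I then backed the hand away.
- **Last checks:**
  - **Stud:** its head top is at z 23–24 mm on the 20 mm coaster top, which is flush for a 3 mm head.
  - **Knob and pad:** the knob top is back at about 222 mm and the pad is at its starting height.
  - **Contact:** there was no contact force on the tool.
  - **Bystanders:** the camera views show the jam pot, spoon, cup and spare coaster where they started. I judged that by eye, not by measurement.

**What failed or disagreed:** one retract command was malformed and refused, so the hand stayed lightly on the fired lever for one step before I withdrew it. The scene camera was too coarse to confirm the stud's depth, so I took that reading from a close wrist view. The scene and top cameras also disagreed by up to about 8 mm on the knob's position, so I used the wrist camera for it.

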